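# Press both lure-case latches home on the stop bar

### The arm

A 6-joint arm with a two-finger parallel gripper is mounted at the origin on the work surface. World frame = base frame: x ahead of the robot, y to its left, z up, the work surface at z = 0. Lengths are in m, angles in degrees, forces in N, time in s.
With the tool pointing down it reaches from about 0.375 to 0.925 m from the base axis. Payload 5.7 kg.
Tool frame: the origin (TCP) lies at the very end of the fingers, on their centre line; the grasp point (between the pads) lies 19 mm behind it (arm.hold_point_z is the distance from the TCP to the grasp point, in m); z points along the fingers, y is the line along which they close (so a half turn about z gives the same grasp; the last joint's range is limited). The gripper opens to 88 mm and grips with 3 to 60 N. Pads are 20 mm wide; open, the fingers measure 115 mm over their backs; the gripper's body (75 mm by 178 mm) begins 61 mm behind the grasp point.
Start: joints at [-75.292, 20.558, 86.54, -0, 72.909, -6.595], TCP at [0.218, -0.559, 0.223] pointing down, gripper open.
Joint ranges: [-170.27, 170.27], [-57.76, 135], [12.27, 136.19], [-55.21, 235.2], [11.17, 155.16], [-170.74, 170.74]. Speed limits (degrees/s): [136.94, 136.94, 180, 180, 180, 180].

### API

Orientations are given as a 3x3 rotation matrix whose columns are the frame's x, y, z axes.
In Python, from station import arm gives the robot as it stands.
- The arm moves only by the shell command python3 -m pendant 'ROWS'. ROWS is JSON, a list that holds one entry, the list of rows, each a list of 7 numbers: the opening, from 0 (shut) to 1 (fully open), then the shift along the world's x, y, z normalised to -1 to 1, where 1 is 30 cm, then the turn, a rotation vector about the world's x, y, z normalised to -1 to 1, where 1 is 0.12 rad. In form: [[[claw, tx, ty, tz, ax, ay, az], ...]]. A call has 1 to 12 rows; each row shifts and turns the commanded pose from where the row before left it; what a row does not reach is not made up. A row lasts 1/12 s, in which the tool goes at most 41.7 mm and 7.16 degrees, less where a joint would pass 70% of its speed; a pose out of reach is approached as far as the arm can. A call with a number of a shift or a turn outside -1 to 1 is refused whole. A call with a gripper value outside its range is refused whole. The fingers move at their own pace and stop on an object; the grip force is fixed at half the most. Time passes only in rows, so rows that do not move let the fingers close. It gives the time, the measured TCP pose, the force, the opening and the grip force at its end, in the units of the state.
- arm.get_obs(): the state, without advancing time (a new reading comes with each control period).
- arm.snapshot(name): name is "scene" or "top" or "wrist"; returns a dict with "pixels" (480x640x3 uint8, blue, green, red), "vertical_fov" (degrees; the focal length in pixels is half the picture's height over the tangent of half this angle, whatever the lens; pixels are square), "cx", "cy" (the principal point, pixels), "cam_to_world" (4x4, takes a point from camera to world coordinates); the wrist camera has in their place "tool_from_camera" (4x4, takes a point from camera to tool coordinates, whose origin is the TCP and whose axes are the flange's). Camera axes: x right, y down, z forward; pixel columns grow to the right and rows downward; lengths in m; the calibration is good to about 2 mm. A picture is of the moment at which its call begins: read the wrist's pose just before it. There is no depth.
- arm.job_done(): hands the job in; it is judged then, once.
The state is a dict: "time_s": time; "joint_pos": joint angles; "dq": joint speeds; "joint_efforts": joint torques, N m; "position": TCP position; "orientation": TCP orientation; "wrist_force": force on the tool from outside, world axes, zero at the start; "torque": the same for the moment, N m; "grip_width": finger opening in m; "finger_force": force on a finger pad.
Only numpy, scipy, OpenCV 4.12 (cv2) and the standard library are available. Lean on these libraries where they do the work, as an engineer would, in place of code of your own. Each camera call takes 0.05 s, during which the arm holds its last target. There are 200 camera calls.

### The job

Lock the clear lure case by pushing its latches fully home against the steel stop bar: first push the case squarely up to the bar so that the bar presses the orange latch in, then draw it back, turn it a quarter turn and push it squarely up again so that the bar presses in the blue latch. Slide and turn the case on the shelf without lifting or tipping it (it is not locked yet), and leave the reel, the red bucket lid, the bobber and the rod rack alone.

Things in the scene. Friction and masses are not known exactly. Their poses are not given: they have to be found in the camera images.
- case: Clear lure case, loose, flat on the shelf: 130 (x) by 110 (y) by 44 mm high, 0.45 to 0.75 kg, lures inside. Origin: centre of its underside, z up. Black carrying rib on the middle of the lid, along x: 70 long, 16 thick, top 70 mm above the shelf. Orange latch in the middle of the +x side, blue latch in the middle of the +y side; the other two sides are plain.
- stop_bar: Bent dark steel bracket fixed to the shelf beyond the case; upright wall 240 mm long (y), 36 mm high, 4 mm thick. Origin: at the bottom middle of the wall's flat front face, which looks along its -x, towards the robot; the foot, with two end gussets, extends 50 mm to +x. z up.
- orange_latch (a joint): Orange push latch, 50 mm wide, 14 high, centred 20 mm above the shelf. 0 = out, 13 mm proud of the case's +x side; 0.010 = fully home at its stop, still 3 mm proud. Takes about 5 N to slide, besides the case's drag on the shelf (2 to 9 N); no spring, stays where left. Starts 0 to 2 mm in.
- blue_latch (a joint): Blue push latch, the same as the orange one, on the case's +y side: 0 = 13 mm proud of it, 0.010 = fully home, 3 mm proud.
- orange_face (a point): Middle of the orange latch's outer face.
- blue_face (a point): Middle of the blue latch's outer face.
- reel: Loose aluminium reel lying flat, 60 mm across, 59 mm high with its crank knob; origin at centre of the underside. Bystander.
- bucket_lid: Loose red enamel bucket lid lying upside down like a tray, 220 mm across, 18 mm high; origin at centre of the underside. Bystander.
- bobber: Green plastic bobber, 42 mm across, 55 mm high, standing in the bucket lid; origin at centre of its underside. Bystander.
- rod_rack: Wooden rack fixed to the shelf, 120 (x) by 260 (y) by 70 mm high, with three short jigging rods lying along its x in its slots, from 100 mm before to 330 mm beyond its origin (centre of the underside). Bystander.
Not all that is in view belongs to the job. What is meant by the case is not brown, and is the smaller of those in its own colour.

How it is judged (in metres and radians):
On the way, in this order (a step that is already met when the one before it is completed fails the run):
1. the case stands squarely (within 0.17 rad) against the bar with its orange latch pressed home (8 mm or more) (value of joint orange_latch above 0.008 m and angle between the x axis of case and the x axis of stop_bar, either way round below 0.17 rad and contact force between case and stop_bar above 1 N), for 0.05 s.
2. after a quarter turn the case stands squarely against the bar with its blue latch pressed home (8 mm or more) (value of joint blue_latch above 0.008 m and angle between the y axis of case and the x axis of stop_bar, either way round below 0.17 rad and contact force between case and stop_bar above 1 N), for 0.05 s.
At the end, for the whole second after the job is handed in: Both latches are home (at least 8 of 10 mm in) and the case lies flat on the shelf, upright (within 0.06 rad) and at rest; where it lies does not matter (value of joint each of orange_latch, blue_latch above 0.008 m and angle between case's own z axis and vertical below 0.06 rad and height (world z) of case below 0.006 m and linear speed of case below 0.02 m/s); the robot touches nothing.
It fails at once if the case is lifted more than 15 mm off the shelf (height (world z) of case above 0.015 m).
It fails at once if the case is tipped by more than 0.3 rad (angle between case's own z axis and vertical above 0.3 rad).
It fails at once if the reel, bucket lid or bobber is moved by more than 25 mm, or the rod rack is struck (over 5 N) (distance of any of reel, bucket_lid, bobber from where it was at the start of the episode above 0.025 m or contact force between rod_rack and anything else above 5 N).
It also fails if it takes over 72 s, if anything falls off the work surface, if the arm or the gripper's body presses on something with over 40 N, if the wrist force passes 120 N, or if a joint passes its speed limit or range.

## Working session

There is one attempt and no reset: what is moved stays moved. The work goes in short steps, Python scripts to look and compute and a shell command to move; the robot and the scene stay as the last step left them, time stands still between calls to the robot, and variables do not carry over. Pictures are saved under pics/ and viewed, at most 10 in all, crops included, and the job is handed in when it is done.

```bash
ls; mkdir -p pics; cat > h.py <<'E'
import numpy as np, cv2
from station import arm
def snap(n,f):
    s=arm.snapshot(n); cv2.imwrite(f,s["pixels"]); return s
def K(s):
    f=240/np.tan(np.radians(s["vertical_fov"])/2); return f
def ray(s,uv,z,T=None):
    T=np.array(s["cam_to_world"]) if T is None else T
    f=K(s); d=T[:3,:3]@np.array([(uv[0]-s["cx"])/f,(uv[1]-s["cy"])/f,1]); o=T[:3,3]
    return o+d*(z-o[2])/d[2]
def proj(s,p,T=None):
    T=np.array(s["cam_to_world"]) if T is None else T
    q=T[:3,:3].T@(np.array(p)-T[:3,3]); f=K(s); return f*q[0]/q[2]+s["cx"],f*q[1]/q[2]+s["cy"]
E
python3 - <<'E'
from h import *
for n in("scene","top"):
    s=snap(n,f"pics/{n}0.png"); print(n,s["vertical_fov"],s["cx"],s["cy"],np.round(s["cam_to_world"],3).tolist(), [k for k in s])
print(arm.get_obs())
E
```

```text
pics
scene 44.43723086209009 323.24500520970884 247.53766671064045 [[0.211, 0.613, -0.761, 1.501], [0.977, -0.119, 0.175, -0.231], [0.017, -0.781, -0.624, 0.891], [0.0, 0.0, 0.0, 1.0]] ['pixels', 'vertical_fov', 'cx', 'cy', 'cam_to_world']
top 44.792240899161946 322.70006898489714 236.98724364144462 [[-0.023, -0.99, 0.142, 0.286], [-1.0, 0.024, 0.007, -0.001], [-0.01, -0.142, -0.99, 1.74], [0.0, 0.0, 0.0, 1.0]] ['pixels', 'vertical_fov', 'cx', 'cy', 'cam_to_world']
{'time_s': 0.1, 'joint_pos': array([-7.52942689e+01,  2.05929503e+01,  8.65940138e+01, -1.06165299e-03,
        7.29088522e+01, -6.59366017e+00]), 'dq': array([-0.059679  , -0.09967954, -0.20451219, -0.0168725 , -0.08526106,
       -0.08507963]), 'joint_efforts': array([-8.87862752e-04, -5.16359711e+01, -2.71406168e+01,  6.75479975e-02,
        2.76926189e-02, -2.29048260e-05]), 'position': array([ 0.21777803, -0.55839381,  0.22189442]), 'orientation': array([[ 9.31693142e-01,  3.63246053e-01, -4.41654216e-04],
       [ 3.63246279e-01, -9.31691762e-01,  1.61303146e-03],
       [ 1.74441718e-04, -1.66327960e-03, -9.99998602e-01]]), 'wrist_force': array([-0.44878742, -0.32621041, -0.09792118]), 'torque': array([-0.00890885, -0.01078854, -0.01354216]), 'finger_force': 0.0, 'grip_width': 0.08787721356349407}
```

View pics/scene0.png

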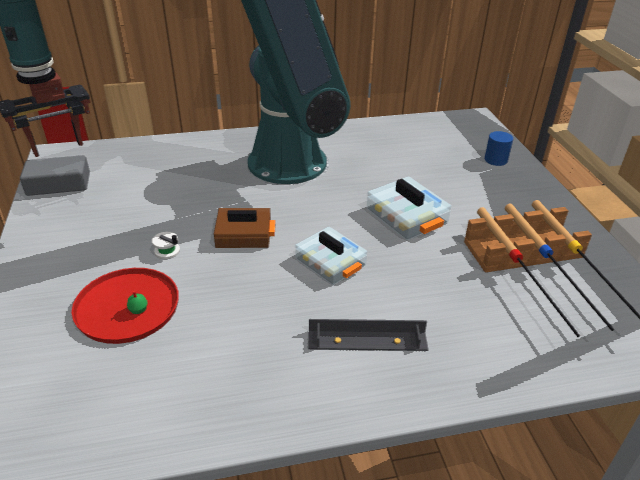

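View pics/top0.png

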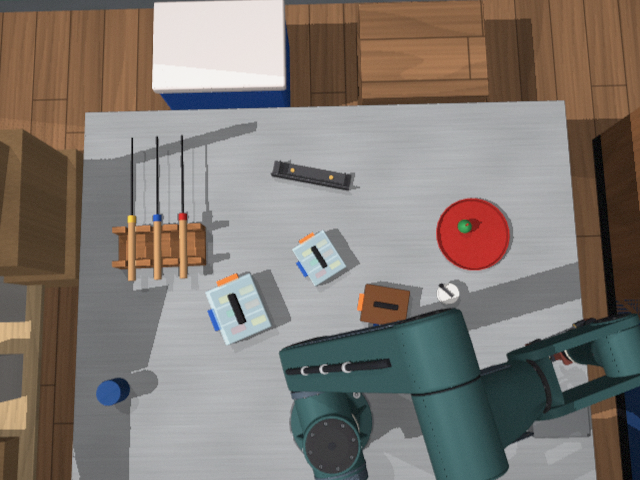

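The scene view shows the small clear case at about (330,253), with its orange latch towards the bar at (352,269). The bar spans (310,325)-(427,335). In the top view the case is at (319,257), its orange latch at (306,238) and its blue one at (304,270). The bar's wall runs from (273,178) to (352,188). I'll enlarge both views to measure.

```bash
python3 - <<'E'
from h import *
a=cv2.imread("pics/top0.png")[150:295,262:362]; b=cv2.imread("pics/scene0.png")[220:360,285:440]
a=cv2.resize(a,None,fx=4,fy=4,interpolation=2); b=cv2.resize(b,(400,361),interpolation=2)
o=np.zeros((580,800,3),np.uint8); o[:,:400]=a; o[:361,400:]=b
cv2.imwrite("pics/crop0.png",o)
E
```

```text
(no output)
```

View pics/crop0.png

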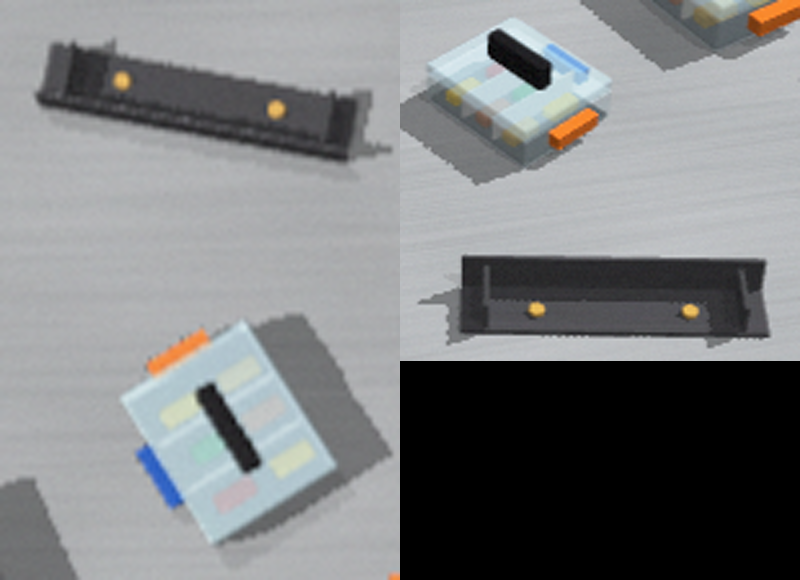

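```bash
python3 - <<'E'
from h import *
s=arm.snapshot("top"); c=arm.snapshot("scene")
t=lambda p:(262+(p[0]-1.5)/4,150+(p[1]-1.5)/4)
g=lambda p:(285+(p[0]-400)*155/400-.5,220+p[1]*140/361-.5)
co=[ray(s,t(p),.044)[:2] for p in((243,321),(121,398),(212,543),(335,466))]
print(np.round(co,4),np.mean(co,0))
print([np.linalg.norm(co[i]-co[i-1]) for i in range(4)])
d=co[0]+co[1]-co[2]-co[3]; print("yaw",np.degrees(np.arctan2(d[1],d[0])))
r=[ray(s,t(p),.07)[:2] for p in((205,386),(252,468))]; d=r[0]-r[1];print("rib",r,np.mean(r,0),np.linalg.norm(d),np.degrees(np.arctan2(d[1],d[0])))
r=[ray(c,g(p),.07)[:2] for p in((551,69),(493,34))]; print("rib scene",r,np.mean(r,0))
for S,T,z,ps in((s,t,0,((38,102),(348,161))),(c,g,.036,((463,256),(766,261)))):
    e=[ray(S,T(p),z)[:2] for p in ps]; d=e[0]-e[1]
    print("bar",np.round(e,4),np.mean(e,0),np.linalg.norm(d),np.degrees(np.arctan2(d[1],d[0])))
E
```

```text
[[ 0.5513  0.011 ]
 [ 0.4963  0.1018]
 [ 0.3885  0.0372]
 [ 0.4425 -0.0537]] [0.46964209 0.02408454]
[np.float64(0.12655140315990865), np.float64(0.10615921450621338), np.float64(0.1256296878868582), np.float64(0.1057918087500672)]
yaw 30.8561550687757
rib [array([0.50032576, 0.03937154]), array([0.44009592, 0.00677295])] [0.47021084 0.02307224] 0.06848577330800837 28.423866896329372
rib scene [array([0.50423385, 0.04403245]), array([0.44538586, 0.00489417])] [0.47480985 0.02446331]
bar [[ 0.7319  0.1647]
 [ 0.6798 -0.0716]] [0.70585572 0.04658664] 0.24198847893422457 77.55779933966139
bar [[ 0.6789 -0.0682]
 [ 0.7305  0.164 ]] [0.70468993 0.04790434] 0.23780190583738653 -102.52701506041635
```

```bash
python3 -m pendant '[[[1,0.03,0.07,0,0,0,1],[1,0.03,0.07,0,0,0,1],[1,0.03,0.07,0,0,0,1],[1,0.03,0.07,0,0,0,1],[1,0.03,0.07,0,0,0,1],[1,0.03,0.07,0,0,0,1],[1,0.03,0.07,0,0,0,1],[1,0.03,0.07,0,0,0,1],[1,0.03,0.07,0,0,0,1],[1,0.03,0.07,0,0,0,1],[1,0.03,0.07,0,0,0,1],[1,0.03,0.07,0,0,0,1]]]'
python3 -m pendant '[[[1,0.03,0.07,0,0,0,1],[1,0.03,0.07,0,0,0,1],[1,0.03,0.07,0,0,0,1],[1,0.03,0.07,0,0,0,1],[1,0.03,0.07,0,0,0,1],[1,0.03,0.07,0,0,0,1],[1,0.03,0.07,0,0,0,1],[1,0.03,0.07,0,0,0,1],[1,0.03,0.07,0,0,0,1],[1,0.03,0.07,0,0,0,1],[1,0.03,0.07,0,0,0,1],[1,0.03,0.07,0,0,0,1]]]'
python3 -m pendant '[[[1,0.03,0.06,-0.02,0,0,1],[1,0.03,0.06,-0.02,0,0,1],[1,0.03,0.06,-0.02,0,0,1],[1,0,0,0,0,0,0.6],[1,0,0,0,0,0,0]]]'
python3 - <<'E'
from h import *
o=arm.get_obs();print(o["joint_pos"].round(1),o["position"],np.degrees(np.arctan2(o["orientation"][1,0],o["orientation"][0,0])))
s=snap("wrist","pics/w1.png");snap("top","pics/t1.png");print(np.round(s["tool_from_camera"],3).tolist())
E
```

```text
time_s: 1.2
position: [0.3261, -0.3058, 0.2226]
orientation: [[-0.244, 0.97, -0.0], [0.97, 0.244, 0.0], [0.0, -0.0, -1.0]]
wrist_force: [-0.0, 0.3, -0.6]
grip_width: 0.0877
finger_force: 0.0
time_s: 2.2
position: [0.4341, -0.0538, 0.2226]
orientation: [[-0.993, -0.116, 0.0], [-0.116, 0.993, -0.0], [-0.0, -0.0, -1.0]]
wrist_force: [0.3, -1.0, -0.3]
grip_width: 0.0876
finger_force: 0.0
time_s: 2.62
position: [0.4609, -0.0, 0.2042]
orientation: [[-0.854, -0.52, -0.001], [-0.52, 0.854, 0.0], [0.001, 0.001, -1.0]]
wrist_force: [0.9, 0.8, 0.7]
grip_width: 0.0877
finger_force: 0.0
[  -8.6   10.2  104.4   -0.    65.5 -129.9] [ 4.60924012e-01 -2.19551714e-05  2.04155277e-01] -148.67406379969157
[[0.0, -0.963, -0.268, 0.073], [1.0, 0.0, -0.0, 0.001], [0.0, -0.268, 0.963, -0.16], [0.0, 0.0, 0.0, 1.0]]
```

View pics/w1.png

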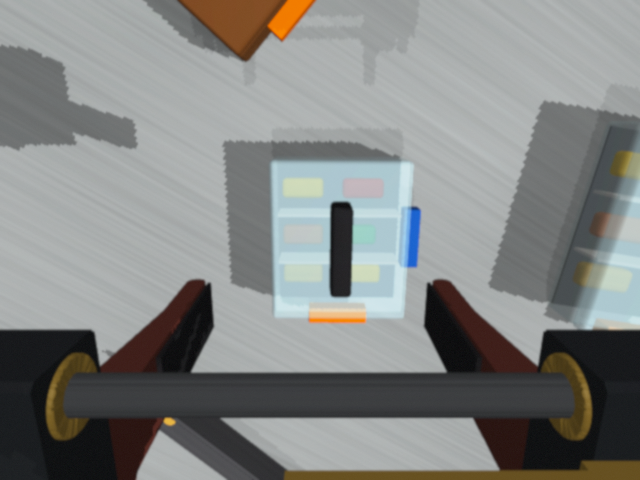

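The wrist view shows the case aligned to the tool: rib at (341,203)-(341,296), lid corners near (272,162) to (405,318). I'll measure the remaining offset.

```bash
python3 - <<'E'
from h import *
o=arm.get_obs(); s=arm.snapshot("wrist")
W=np.eye(4);W[:3,:3]=o["orientation"];W[:3,3]=o["position"];T=W@np.array(s["tool_from_camera"])
f=lambda p,z:ray(s,p,z,T)[:2]
co=[f(p,.044) for p in((405,318),(413,162),(272,162),(275,318))]
print(np.round(co,4),np.mean(co,0),[np.linalg.norm(co[i]-co[i-1]) for i in range(4)])
rb=[f(p,.07) for p in((341,296),(342,203))];d=rb[0]-rb[1];print(rb,np.mean(rb,0),np.linalg.norm(d),np.degrees(np.arctan2(d[1],d[0])))
E
```

```text
[[ 0.4954  0.1042]
 [ 0.3868  0.0379]
 [ 0.4408 -0.0522]
 [ 0.5506  0.0122]] [0.46841076 0.02552726] [np.float64(0.10734102161395159), np.float64(0.12731733727339584), np.float64(0.10511880537790314), np.float64(0.12732120170959527)]
[array([0.49716012, 0.04159724]), array([0.43684255, 0.00508154])] [0.46700134 0.02333939] 0.07050961696683904 31.190323906481474
```

```bash
python3 -m pendant '[[[1,0.027,0.082,-0.08,0,0,0],[1,0,0,-0.12,0,0,0],[1,0,0,-0.12,0,0,0],[1,0,0,-0.1,0,0,0],[1,0,0,-0.06,0,0,0],[1,0,0,-0.04,0,0,0],[1,0,0,0,0,0,0]]]'
python3 -m pendant '[[[0,0,0,0,0,0,0],[0,0,0,0,0,0,0],[0,0,0,0,0,0,0],[0,0,0,0,0,0,0],[0,0,0,0,0,0,0],[0,0,0,0,0,0,0],[0,0,0,0,0,0,0],[0,0,0,0,0,0,0]]]'

```

```text
time_s: 3.35
position: [0.4671, 0.0231, 0.0466]
orientation: [[-0.858, -0.514, -0.004], [-0.514, 0.858, 0.0], [0.004, 0.002, -1.0]]
wrist_force: [-0.4, -0.2, 0.4]
grip_width: 0.0877
finger_force: 0.0
time_s: 4.02
position: [0.4691, 0.0236, 0.0488]
orientation: [[-0.857, -0.516, 0.0], [-0.516, 0.857, -0.0], [-0.0, -0.0, -1.0]]
wrist_force: [-0.1, -0.1, -0.7]
grip_width: 0.0378
finger_force: 0.0
```

```bash
python3 -m pendant '[[[0,0,0,0,0,0,0],[0,0,0,0,0,0,0],[0,0,0,0,0,0,0],[0,0,0,0,0,0,0],[0,0,0,0,0,0,0],[0,0,0,0,0,0,0]]]'

```

```text
time_s: 4.52
position: [0.4688, 0.0238, 0.0486]
orientation: [[-0.857, -0.516, -0.0], [-0.516, 0.857, 0.0], [0.0, 0.0, -1.0]]
wrist_force: [-0.4, 1.7, 0.7]
grip_width: 0.0162
finger_force: 30.0
```

```bash
python3 -m pendant '[[[0,0.02,0.007,0,0,0,-0.3],[0,0.041,0.015,0,0,0,-0.6],[0,0.041,0.015,0,0,0,-0.6],[0,0.041,0.015,0,0,0,-0.6],[0,0.041,0.015,0,0,0,-0.6],[0,0.041,0.015,0,0,0,-0.6],[0,0.041,0.015,0,0,0,-0.6],[0,0.041,0.015,0,0,0,-0.6],[0,0.041,0.015,0,0,0,-0.6],[0,0.041,0.015,0,0,0,-0.6],[0,0.041,0.015,0,0,0,-0.63],[0,0,0,0,0,0,-0.6]]]'
python3 -m pendant '[[[0,0,0,0,0,0,0],[0,0,0,0,0,0,0],[0,0,0,0,0,0,0]]]'
python3 - <<'E'
from h import *
o=arm.get_obs();print(o["joint_pos"].round(1),o["position"],np.degrees(np.arctan2(o["orientation"][1,0],o["orientation"][0,0])))
s=snap("top","pics/t2.png");a=s["pixels"][150:270,252:372];cv2.imwrite("pics/t2c.png",cv2.resize(a,None,fx=5,fy=5,interpolation=2))
E
```

```text
time_s: 5.52
position: [0.5976, 0.0711, 0.0484]
orientation: [[-0.958, 0.288, -0.002], [0.288, 0.958, -0.0], [0.002, -0.001, -1.0]]
wrist_force: [-0.9, -1.3, -3.0]
grip_width: 0.0159
finger_force: 30.0
time_s: 5.77
position: [0.5976, 0.071, 0.0483]
orientation: [[-0.959, 0.284, -0.001], [0.284, 0.959, 0.001], [0.001, 0.0, -1.0]]
wrist_force: [-0.9, 2.7, -1.9]
grip_width: 0.0157
finger_force: 30.0
[  0.2  32.1  95.8   0.   52.2 -73.3] [0.59762018 0.07100226 0.04830985] 163.49701435674646
```

View pics/t2c.png

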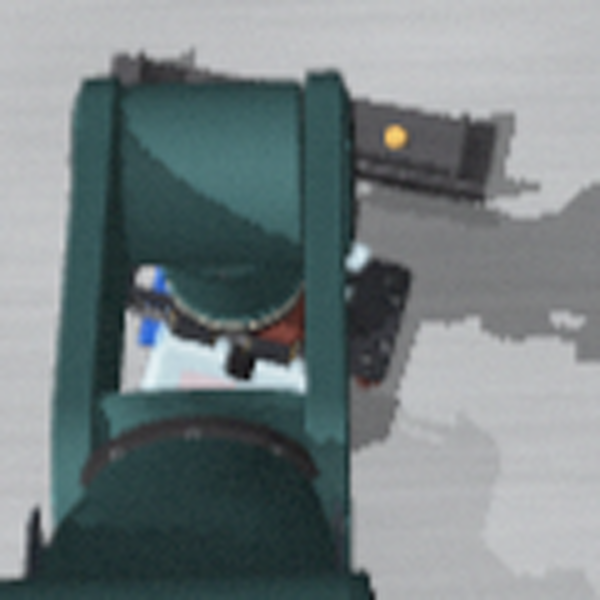

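The arm hides most of the case from above, and my turn overshot by 4° because I summed the rows wrongly. I'll correct that and check squareness with the wrist and scene cameras.

```bash
python3 -m pendant '[[[0,0,0,0,0,0,0.3],[0,0,0,0,0,0,0.28],[0,0,0,0,0,0,0],[0,0,0,0,0,0,0]]]'
python3 - <<'E'
from h import *
o=arm.get_obs();print(o["position"],np.degrees(np.arctan2(o["orientation"][1,0],o["orientation"][0,0])))
s=arm.snapshot("wrist")["pixels"];c=arm.snapshot("scene")["pixels"]
cv2.imwrite("pics/w3full.png",s);cv2.imwrite("pics/s3full.png",c)
o=np.zeros((600,800,3),np.uint8);o[:300,:400]=cv2.resize(s,(400,300));
o[:600-300,400:]=0
a=cv2.resize(c[220:370,280:445],None,fx=4,fy=4,interpolation=2)[:,:];o[:,400:]=cv2.resize(a,(400,364))[:0] if 0 else 0
o[300:600,0:400]=cv2.resize(s[0:480],(400,300)); o[:364,400:]=cv2.resize(c[220:370,280:445],(400,364),interpolation=2)
cv2.imwrite("pics/c3.png",o)
E
```

```text
time_s: 6.15
position: [0.5973, 0.0707, 0.0483]
orientation: [[-0.976, 0.218, -0.001], [0.218, 0.976, -0.0], [0.001, -0.0, -1.0]]
wrist_force: [-1.0, 1.4, -3.0]
grip_width: 0.016
finger_force: 30.0
[0.59730903 0.07073272 0.04828306] 167.402132860513
```

View pics/c3.png

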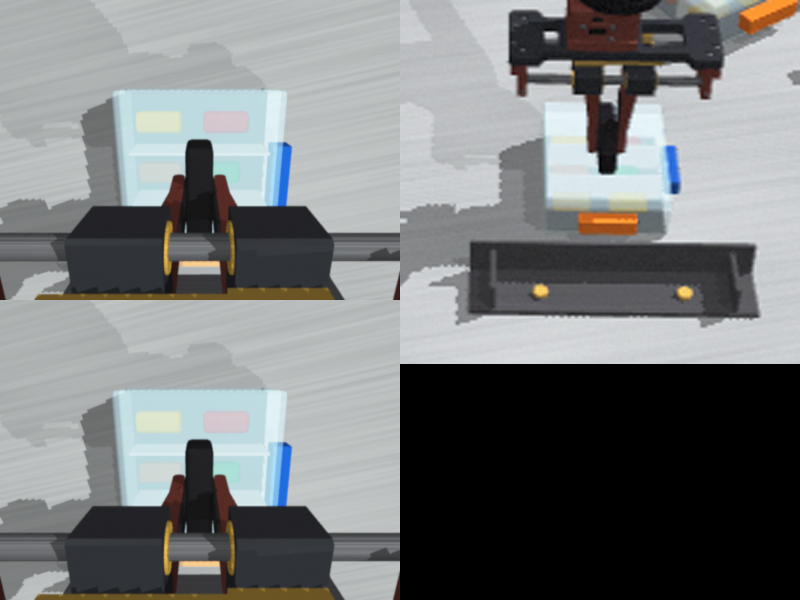

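The wrist view shows the case's back edge level and square to the tool. The scene view shows the orange latch (about 608,223 in the crop) parallel to the wall and centred on it. Pushing along the bar normal.

```bash
python3 -m pendant '[[[0,0.02,-0.0044,0,0,0,0],[0,0.026,-0.0058,0,0,0,0],[0,0.026,-0.0058,0,0,0,0],[0,0.02,-0.0044,0,0,0,0],[0,0.0065,-0.0014,0,0,0,0],[0,0.0065,-0.0014,0,0,0,0],[0,0,0,0,0,0,0]]]'
python3 -m pendant '[[[0,0.0065,-0.0014,0,0,0,0],[0,0.0065,-0.0014,0,0,0,0],[0,0,0,0,0,0,0]]]'
python3 -m pendant '[[[0,0.0065,-0.0014,0,0,0,0],[0,0.0065,-0.0014,0,0,0,0],[0,0,0,0,0,0,0]]]'
```

```text
time_s: 6.83
position: [0.6278, 0.0637, 0.0483]
orientation: [[-0.976, 0.218, -0.004], [0.218, 0.976, -0.0], [0.004, -0.001, -1.0]]
wrist_force: [-5.1, 0.3, 0.2]
grip_width: 0.0157
finger_force: 30.0
time_s: 7.08
position: [0.6297, 0.0633, 0.0483]
orientation: [[-0.976, 0.218, -0.007], [0.218, 0.976, 0.0], [0.007, -0.001, -1.0]]
wrist_force: [-11.9, 2.3, 6.4]
grip_width: 0.0154
finger_force: 30.0
time_s: 7.33
position: [0.6338, 0.0623, 0.0483]
orientation: [[-0.976, 0.218, -0.007], [0.218, 0.976, 0.0], [0.006, -0.001, -1.0]]
wrist_force: [-10.6, 1.9, 5.6]
grip_width: 0.0157
finger_force: 30.0
```

```bash
python3 -m pendant '[[[0,0.0065,-0.0014,0,0,0,0],[0,0.0065,-0.0014,0,0,0,0],[0,0,0,0,0,0,0]]]'
python3 -m pendant '[[[0,0.005,-0.0011,0,0,0,0],[0,0.005,-0.0011,0,0,0,0],[0,0,0,0,0,0,0]]]'
```

```text
time_s: 7.58
position: [0.6353, 0.062, 0.0483]
orientation: [[-0.976, 0.218, -0.011], [0.218, 0.976, 0.001], [0.011, -0.002, -1.0]]
wrist_force: [-16.6, 3.4, 10.4]
grip_width: 0.0157
finger_force: 30.0
time_s: 7.83
position: [0.6357, 0.0619, 0.0482]
orientation: [[-0.976, 0.218, -0.016], [0.218, 0.976, 0.001], [0.016, -0.002, -1.0]]
wrist_force: [-22.1, 4.1, 15.9]
grip_width: 0.0157
finger_force: 30.0
```

The latch slid at about 11 N, then the force rose to 22 N with almost no motion, so orange is at its stop. I'll draw back and turn the case −90°.

```bash
python3 -m pendant '[[[0,-0.02,0.0044,0,0,0,0],[0,-0.03,0.0067,0,0,0,0],[0,-0.03,0.0067,0,0,0,0],[0,-0.03,0.0067,0,0,0,0],[0,-0.03,0.0067,0,0,0,0],[0,-0.029,0.0063,0,0,0,0],[0,0,0,0,0,0,0],[0,0,0,0,0,0,0]]]'
python3 - <<'E'
from h import *
c=arm.snapshot("scene")["pixels"];cv2.imwrite("pics/s4.png",cv2.resize(c[220:370,280:445],None,fx=4,fy=4,interpolation=2))
E
```

```text
time_s: 8.5
position: [0.5911, 0.0723, 0.0482]
orientation: [[-0.976, 0.218, -0.004], [0.218, 0.976, 0.0], [0.004, -0.0, -1.0]]
wrist_force: [-2.1, 1.9, -1.7]
grip_width: 0.016
finger_force: 30.0
```

View pics/s4.png

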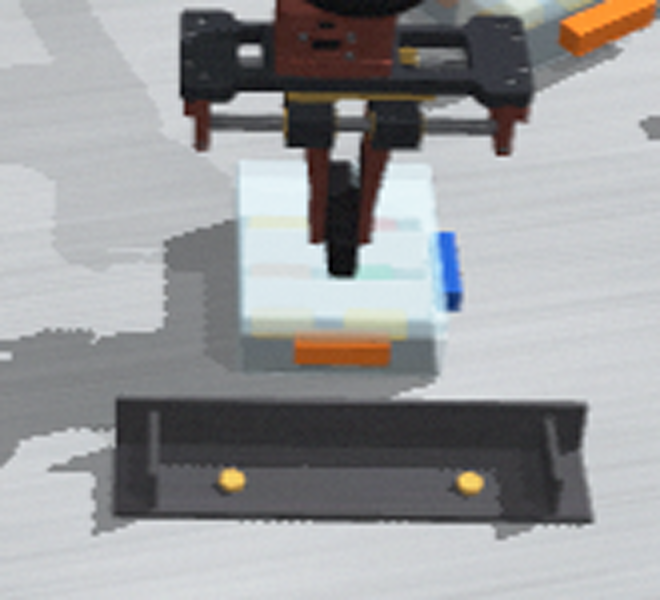

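The orange latch (340,350) is now almost flush, with the case square and clear of the bar. Turning it.

```bash
python3 -m pendant '[[[0,0,0,0,0,0,-0.4],[0,0,0,0,0,0,-0.8],[0,0,0,0,0,0,-0.8],[0,0,0,0,0,0,-0.8],[0,0,0,0,0,0,-0.8],[0,0,0,0,0,0,-0.8],[0,0,0,0,0,0,-0.8],[0,0,0,0,0,0,-0.8]]]'
python3 -m pendant '[[[0,0,0,0,0,0,-0.8],[0,0,0,0,0,0,-0.8],[0,0,0,0,0,0,-0.8],[0,0,0,0,0,0,-0.8],[0,0,0,0,0,0,-0.8],[0,0,0,0,0,0,-0.8],[0,0,0,0,0,0,-0.8],[0,0,0,0,0,0,-0.8],[0,0,0,0,0,0,-0.7],[0,0,0,0,0,0,0],[0,0,0,0,0,0,0],[0,0,0,0,0,0,0]]]'
python3 - <<'E'
from h import *
o=arm.get_obs();print(o["joint_pos"].round(1),o["position"],np.degrees(np.arctan2(o["orientation"][1,0],o["orientation"][0,0])))
s=arm.snapshot("wrist")["pixels"];c=arm.snapshot("scene")["pixels"]
o=np.zeros((364,800,3),np.uint8);o[:300,:400]=cv2.resize(s,(400,300));o[:,400:]=cv2.resize(c[220:370,280:445],(400,364),interpolation=2)
cv2.imwrite("pics/c5.png",o)
E
```

```text
time_s: 9.22
position: [0.5923, 0.0721, 0.0482]
orientation: [[-0.586, 0.81, -0.003], [0.81, 0.586, 0.0], [0.002, -0.002, -1.0]]
wrist_force: [-2.8, 1.3, -1.5]
grip_width: 0.0158
finger_force: 30.0
time_s: 10.22
position: [0.5939, 0.0719, 0.0485]
orientation: [[0.217, 0.976, 0.0], [0.976, -0.217, 0.0], [0.0, 0.0, -1.0]]
wrist_force: [1.4, 2.0, -4.2]
grip_width: 0.0159
finger_force: 30.0
[ 0.3 31.8 96.3  0.  51.9 12.8] [0.5939223  0.07186323 0.04846121] 77.46826781351919
```

View pics/c5.png

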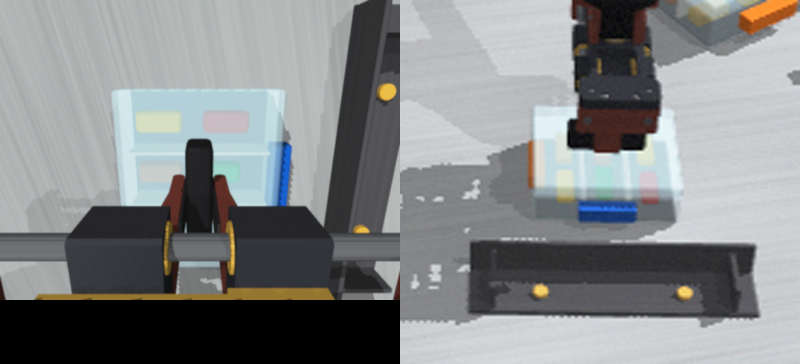

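The blue latch now faces the wall squarely (608,212 in the crop) and the case has not slipped in the grip. Pushing again.

```bash
python3 -m pendant '[[[0,0.015,-0.0033,0,0,0,0],[0,0.026,-0.0058,0,0,0,0],[0,0.026,-0.0058,0,0,0,0],[0,0.026,-0.0058,0,0,0,0],[0,0.02,-0.0044,0,0,0,0],[0,0.0175,-0.0039,0,0,0,0],[0,0.0065,-0.0014,0,0,0,0],[0,0,0,0,0,0,0]]]'
python3 -m pendant '[[[0,0.0065,-0.0014,0,0,0,0],[0,0.0065,-0.0014,0,0,0,0],[0,0,0,0,0,0,0]]]'
python3 -m pendant '[[[0,0.0065,-0.0014,0,0,0,0],[0,0.0065,-0.0014,0,0,0,0],[0,0,0,0,0,0,0]]]'
python3 -m pendant '[[[0,0.0065,-0.0014,0,0,0,0],[0,0.0065,-0.0014,0,0,0,0],[0,0,0,0,0,0,0]]]'
```

```text
time_s: 10.98
position: [0.6356, 0.0624, 0.0485]
orientation: [[0.219, 0.976, 0.001], [0.976, -0.219, -0.0], [0.0, 0.001, -1.0]]
wrist_force: [1.2, -0.5, -5.5]
grip_width: 0.0159
finger_force: 30.0
time_s: 11.23
position: [0.6374, 0.062, 0.0485]
orientation: [[0.219, 0.976, -0.002], [0.976, -0.219, 0.0], [-0.0, -0.002, -1.0]]
wrist_force: [-4.4, 0.8, -3.6]
grip_width: 0.0158
finger_force: 30.0
time_s: 11.48
position: [0.6393, 0.0614, 0.0485]
orientation: [[0.219, 0.976, -0.006], [0.976, -0.219, 0.0], [-0.001, -0.006, -1.0]]
wrist_force: [-8.9, 0.6, 0.5]
grip_width: 0.016
finger_force: 30.0
time_s: 11.73
position: [0.6428, 0.0607, 0.0486]
orientation: [[0.219, 0.976, -0.007], [0.976, -0.219, 0.001], [-0.001, -0.007, -1.0]]
wrist_force: [-9.2, 0.5, 3.2]
grip_width: 0.0163
finger_force: 30.0
```

```bash
python3 -m pendant '[[[0,0.0065,-0.0014,0,0,0,0],[0,0.0065,-0.0014,0,0,0,0],[0,0,0,0,0,0,0]]]'
python3 -m pendant '[[[0,0.0065,-0.0014,0,0,0,0],[0,0.0065,-0.0014,0,0,0,0],[0,0,0,0,0,0,0]]]'
python3 -m pendant '[[[0,0.005,-0.0011,0,0,0,0],[0,0.005,-0.0011,0,0,0,0],[0,0,0,0,0,0,0]]]'
```

```text
time_s: 11.98
position: [0.6458, 0.0601, 0.0486]
orientation: [[0.219, 0.976, -0.008], [0.976, -0.219, 0.001], [-0.001, -0.008, -1.0]]
wrist_force: [-11.6, 1.0, 5.1]
grip_width: 0.0156
finger_force: 30.0
time_s: 12.23
position: [0.6458, 0.06, 0.0487]
orientation: [[0.219, 0.976, -0.015], [0.976, -0.219, 0.002], [-0.002, -0.015, -1.0]]
wrist_force: [-21.0, 3.3, 14.7]
grip_width: 0.0158
finger_force: 30.0
time_s: 12.48
position: [0.6459, 0.06, 0.0487]
orientation: [[0.219, 0.976, -0.02], [0.976, -0.219, 0.003], [-0.002, -0.02, -1.0]]
wrist_force: [-27.8, 5.0, 21.3]
grip_width: 0.016
finger_force: 30.1
```

At the stop (28 N with no motion). Backing off, releasing and rising clear.

```bash
python3 -m pendant '[[[0,-0.02,0.0044,0,0,0,0],[0,-0.03,0.0067,0,0,0,0],[0,-0.025,0.0055,0,0,0,0],[0,0,0,0,0,0,0],[0,0,0,0,0,0,0],[0.5,0,0,0,0,0,0],[0.5,0,0,0,0,0,0],[0.5,0,0,0,0,0,0],[0.5,0,0,0,0,0,0],[0.5,0,0,0,0,0,0],[0.5,0,0,0,0,0,0]]]'
python3 -m pendant '[[[0.5,0,0,0.02,0,0,0],[0.5,0,0,0.06,0,0,0],[0.5,0,0,0.1,0,0,0],[0.5,0,0,0.1,0,0,0],[0.5,0,0,0.1,0,0,0],[0.5,0,0,0.1,0,0,0],[0.5,-0.08,0,0.05,0,0,0],[0.5,-0.08,0,0,0,0,0],[0.5,-0.08,0,0,0,0,0],[0.5,0,0,0,0,0,0]]]'
python3 - <<'E'
from h import *
s=arm.snapshot("wrist")["pixels"];c=arm.snapshot("scene")["pixels"]
o=np.zeros((364,800,3),np.uint8);o[:300,:400]=cv2.resize(s,(400,300));o[:,400:]=cv2.resize(c[220:370,280:445],(400,364),interpolation=2)
cv2.imwrite("pics/c6.png",o)
E
```

```text
time_s: 13.4
position: [0.6351, 0.0628, 0.0489]
orientation: [[0.219, 0.976, 0.001], [0.976, -0.219, 0.0], [0.0, 0.001, -1.0]]
wrist_force: [-0.5, -0.3, -0.3]
grip_width: 0.0436
finger_force: 0.0
time_s: 14.23
position: [0.5578, 0.0631, 0.2082]
orientation: [[0.219, 0.976, -0.004], [0.976, -0.219, 0.0], [-0.001, -0.004, -1.0]]
wrist_force: [-2.1, 0.5, -0.2]
grip_width: 0.0443
finger_force: 0.0
```

View pics/c6.png

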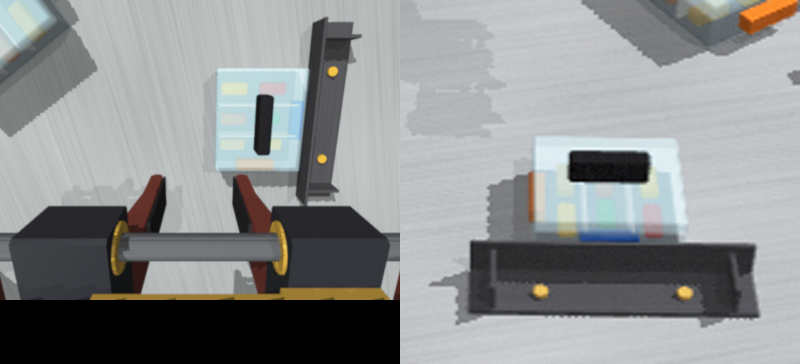

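The case lies flat and square, about 10 mm back from the bar. Both latches are in, and the robot is clear of everything. Handing in.

```bash
python3 -c "
from station import arm
print(arm.job_done())"
```

```text
the job is handed in; nothing more can be done
None
```

I pushed the orange latch and then, after the quarter turn, the blue latch up to their stops against the bar, left the case flat on the shelf with the arm clear, and handed the job in (about 14 s of the 72 s used); no verdict came back.

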